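# Clamp the beeswax mould in its press

## Task

Two small screw presses stand on the show table; one has a metal slab mould under its beam, the other is empty. On the loaded press, wind the handwheel clockwise (seen from above), over as many grasps as you need, until the pointer on its rim lines up with the upright index post at the end of the beam, and let go. Do not turn the handwheel of the empty press.

Things in the scene. Friction and masses are not known exactly. Their poses are not given: they have to be found in the camera images.
- wheel (a joint): Handwheel of the loaded press (aluminium mould 230 x 120 mm under its beam), rad, about a vertical axis. Grows clockwise seen from above; 3.0 = pointer in line with the index post; end stops 0 and 3.5; starts 90 to 150 degrees short of the post. Stiff (0.25 N m friction), no spring, stays where left, height constant; it drives the pressure plate down on the mould.
- wheel_hub (a point): Centre of that wheel (dark steel, level), mid-height of spokes and rim, 200 mm above the table; x runs along the pointer spoke, z up. Rim: bar 14 mm thick, circle radius 80. Hub 30 wide, top 18 above. 3 spokes at 0, 120, 240 deg, 12 wide, 14 high, free 15 to 73 mm from axis. Pointer: nose on the rim, tip at 104 mm. Beam 45 mm below this point; a nut 38 across rises to 33 below.
- press_post (a point): Point at the wheel's height on the axis of the loaded press's index post: an upright brass pin 16 mm thick, its tapered top 10 mm above this point, at the one end of the beam, 120 mm from the wheel's axis.
- spare_pointer (a point): Tip of the pointer on the handwheel of the empty press (same wheel and post, but nothing on the base under its beam), 104 mm from that wheel's axis, 200 mm above the table. To be left alone.

How it is judged:
By the outcome, as a careful person would: the job done as asked, in the order asked, and still so for the second after the job is handed in, with the robot touching nothing.
It also fails if it takes over 42 s, if anything falls off the work surface, if the arm or the gripper's body presses on something with over 40 N, if the wrist force passes 120 N, or if a joint passes its speed limit or range.

## Robot

A 7-joint arm with a two-finger parallel gripper is mounted at the origin on the work surface. World frame = base frame: x ahead of the robot, y to its left, z up, the work surface at z = 0. Lengths are in m, angles in rad, forces in N, time in s.
With the tool pointing down it reaches from about 0.425 to 0.925 m from the base axis. Payload 6.8 kg.
Tool frame: the origin (TCP) lies between the finger pads; the fingertips stand 22 mm ahead of it and the grasp point (between the pads) lies 3 mm ahead of it; z points along the fingers, y is the direction in which the jaws open and shut (so a half turn about z gives the same grasp; the last joint's range is limited). The gripper opens to 85 mm and grips with 20 to 120 N. Pads are 22 mm wide; open, the fingers measure 114 mm over their backs; the gripper's body (76 mm by 85 mm) begins 54 mm behind the grasp point. The pads swing forward as they close: fully open they stand 13 mm farther back than shut.
Start: joints at [1.123, 0.477, 0.022, 1.555, -0.011, 1.109, -0.083], TCP at [0.225, -0.636, 0.253] pointing down, gripper open.
Joint ranges: [-2.96, 2.96], [-0.34, 2.1], [-1.41, 1.46], [0.24, 2.44], [-1.37, 4.51], [0.17, 1.92], [-2.96, 2.96]. Speed limits (rad/s): [2.39, 2.39, 3.14, 3.14, 3.14, 3.14, 3.14].

## Interface

Orientations are given as a unit quaternion [w, x, y, z].
In Python, from station import bot gives the robot as it stands. The module is installed in compiled form; this text tells all that it offers.
- The arm moves only by the tool drive_tool, never from a script. Its argument "series" is one flat list of numbers, 7 for each row, row after row: the opening, from -1 (shut) to 1 (fully open), then the shift along the tool's x, y, z in mm, then the turn, a rotation vector about the tool's x, y, z in rad. In form: [jaw, x, y, z, wx, wy, wz, jaw, x, y, z, wx, wy, wz, ...]. A call has 1 to 12 rows; each row shifts and turns the commanded pose from where the row before left it, along the tool's axes as they then stand; what a row does not reach is not made up. A row lasts 1/8 s, in which the tool goes at most 62.5 mm and 10.7 degrees, less where a joint would pass 70% of its speed; a pose out of reach is approached as far as the arm can. A call with a gripper value outside its range is refused whole. The fingers move at their own pace and stop on an object; "force" is the grip in N (left out, the last holds). Time passes only in rows, so rows that do not move let the fingers close. It gives the time, the measured TCP pose, the force and the opening at its end, in the units of the state.
- bot.get_obs(): the state, without advancing time (a new reading comes with each control period).
- bot.read_camera(name): name is "scene" or "top" or "wrist"; returns a dict with "pixels" (400x640x3 uint8, blue, green, red), "camera_matrix" (3x3 intrinsics, pixels), "rvec" (rotation vector, rad) and "tvec" (3), from world to camera coordinates, as OpenCV has them. Camera axes: x right, y down, z forward; pixel columns grow to the right and rows downward; lengths in m; the calibration is good to about 2 mm. A picture is of the moment at which its call begins. There is no depth.
- bot.hand_in(): hands the job in, once; it reports no verdict.
The state is a dict: "t": time; "q": joint angles; "joint_vel": joint speeds; "joint_torque": joint torques, N m; "eef_pos": TCP position; "tool_rot": TCP orientation; "contact_force": force on the tool from outside, world axes, zero at the start; "torque": the same for the moment, N m; "gripper_width": opening from 0.0 (shut) to 1.0 (fully open).
Only numpy, scipy, OpenCV 4.12 (cv2) and the standard library are available. Lean on these libraries where they do the work, as an engineer would, in place of code of your own. Each camera call takes 0.05 s, during which the arm holds its last target. There are 200 camera calls.

## Working session

There is one attempt and no reset: what is moved stays moved. The work goes in short steps, Python scripts to look and compute and a tool call to move; the robot and the scene stay as the last step left them, time stands still between calls to the robot, and variables do not carry over. Pictures are saved under pics/ and viewed, about 8 in all and at most 12, crops included, and the job is handed in when it is done.

Besides the shell and the picture viewer there is one more tool, called after "Request:" by a JSON object that holds its "op" and its "data", one argument or row to a line. drive_tool: Moves the arm, as the interface text tells. Its arguments: {"type":"object","properties":{"series":{"type":"array"},"force":{"type":"number"}},"required":["series"]}

```bash
mkdir -p pics
cat > h.py <<'E'
import numpy as np, cv2
from station import bot
def cam(n):
    c=bot.read_camera(n); R=cv2.Rodrigues(np.array(c['rvec'],float))[0]
    return np.array(c['pixels']),np.array(c['camera_matrix'],float),R,np.array(c['tvec'],float).ravel()
def onplane(px,c,z):
    _,K,R,t=c; px=np.atleast_2d(np.array(px,float)); o=-R.T@t
    d=(np.c_[px,np.ones(len(px))]@np.linalg.inv(K).T)@R
    return o+d*((z-o[2])/d[:,2])[:,None]
def proj(P,c):
    _,K,R,t=c; q=(np.atleast_2d(P)@R.T+t)@K.T; return q[:,:2]/q[:,2:]
E
python3 - <<'E'
from h import *
np.set_printoptions(precision=4,suppress=True)
for n in ('scene','top'):
    c=cam(n); cv2.imwrite(f'pics/{n}0.png',c[0]); print(n,-c[2].T@c[3],c[1][0,0])
print(bot.get_obs())
E
```

```text
scene [0.8687 0.5132 1.344 ] 491.6656305650935
top [0.4546 0.0075 1.1763] 403.22807194994465
{'t': 0.1, 'q': array([ 1.1229,  0.4777,  0.0223,  1.5563, -0.0115,  1.1093, -0.0831]), 'joint_vel': array([ 0.0001, -0.0015,  0.0018, -0.0037, -0.0007,  0.0015,  0.0008]), 'joint_torque': array([  0.0045, -59.776 ,   1.6137, -28.1952,   0.0128,   0.005 ,
        -0.    ]), 'eef_pos': array([ 0.2248, -0.636 ,  0.2524]), 'tool_rot': array([-0.0008,  0.9856,  0.1691, -0.0002]), 'contact_force': array([-0.2963, -0.881 ,  0.083 ]), 'torque': array([-0.0304, -0.0306,  0.0357]), 'gripper_width': 1.0027321331925536}
```

View pics/scene0.png

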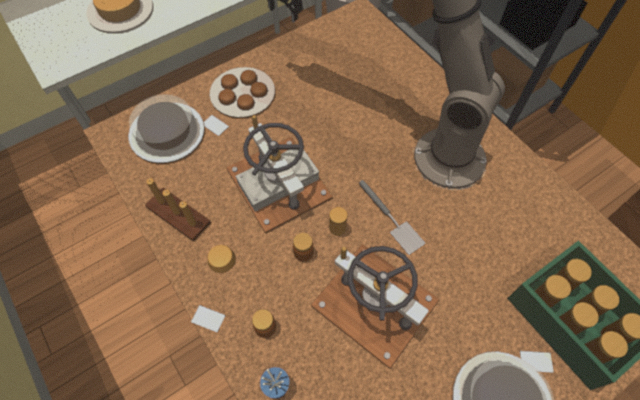

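View pics/top0.png

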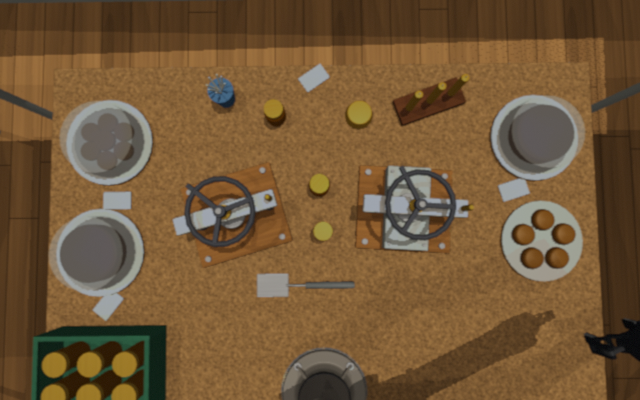

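The top view shows the loaded press (slab under the beam) with its hub at about (420,205) and its post at about (466,207). The empty press is at about (219,211). In the scene view the loaded wheel is at about (273,148).

Run:
```python
from h import *
np.set_printoptions(precision=4,suppress=True)
A=[]
for n,(u,v,w) in {'top':(420,205,60),'scene':(273,148,50)}.items():
    c=cam(n); im=c[0][v-w:v+w,u-w:u+w]
    s=600//(2*w); A.append(cv2.resize(cv2.resize(im,None,fx=s,fy=s,interpolation=cv2.INTER_CUBIC),(400,400)))
    for (uu,vv) in [(u,v)]: print(n,onplane([uu,vv],c,.2))
    # dark mask, rectified to polar about guess; circle fit in plane z=.2
    g=c[0].astype(int).max(2); ys,xs=np.nonzero(g<95)
    P=onplane(np.c_[xs,ys],c,.2)[:,:2]; ctr=onplane([u,v],c,.2)[0,:2]
    for k in range(15):
        d=P-ctr; r=np.hypot(*d.T); m=abs(r-.08)<(.02 if k<5 else .009)
        Q=P[m]; sol=np.linalg.lstsq(np.c_[2*Q,np.ones(len(Q))],(Q**2).sum(1),rcond=None)[0]; ctr=sol[:2]
    print(n,'hub',ctr,'R',np.sqrt(sol[2]+ctr@ctr),m.sum())
    d=P-ctr; r=np.hypot(*d.T); a=np.degrees(np.arctan2(d[:,1],d[:,0]))
    for lo,hi in ((.03,.066),(.091,.106)):
        h,_=np.histogram(a[(r>lo)&(r<hi)],72,(-180,180)); print([(int(-180+5*i),int(x)) for i,x in enumerate(h) if x>0])
cv2.imwrite('pics/crop.png',np.hstack(A))
```

```text
top [[ 0.5121 -0.2375  0.2   ]]
top hub [ 0.514  -0.2373] R 0.07957478234719317 1165
[(-180, 4), (-175, 5), (-170, 4), (-165, 5), (-160, 10), (-155, 15), (-150, 15), (-145, 17), (-140, 23), (-135, 18), (-130, 17), (-125, 13), (-120, 3), (-110, 3), (-105, 15), (-100, 26), (-95, 27), (-90, 11), (10, 5), (15, 10), (20, 26), (25, 25), (30, 21), (35, 2), (40, 5), (45, 1), (110, 8), (115, 13), (120, 15), (125, 11), (130, 8), (135, 11), (140, 24), (145, 26), (150, 14), (155, 4), (160, 3), (165, 3), (170, 5), (175, 5)]
[(-100, 8), (-95, 5), (20, 11), (25, 12), (50, 10), (55, 13), (60, 18), (65, 22), (70, 19), (75, 2), (100, 16), (105, 22), (110, 17), (115, 11), (120, 4)]
scene [[ 0.5192 -0.2313  0.2   ]]
scene hub [ 0.5176 -0.2339] R 0.07921074792597872 616
[(-105, 5), (-100, 13), (-95, 12), (-90, 6), (-85, 2), (-30, 1), (-25, 1), (-20, 1), (-15, 1), (-10, 2), (-5, 2), (0, 4), (5, 6), (10, 11), (15, 11), (20, 16), (25, 16), (30, 13), (35, 5), (40, 1), (45, 2), (55, 1), (60, 1), (80, 1), (130, 1), (135, 8), (140, 12), (145, 20), (150, 14), (155, 5)]
[(-95, 6), (-90, 5), (20, 4), (25, 12), (60, 3)]
```

View pics/crop.png

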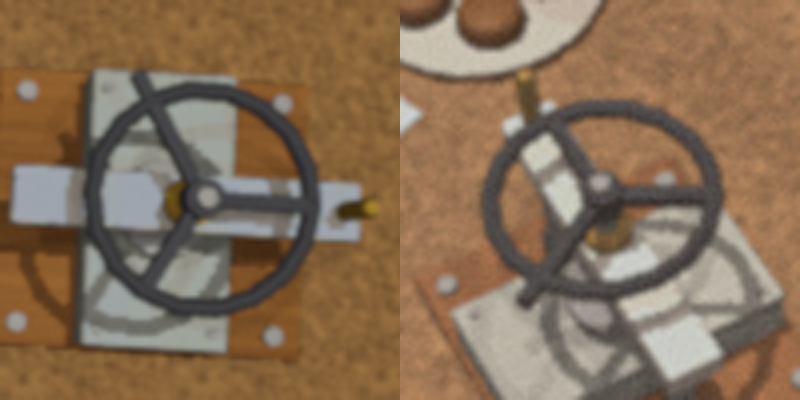

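Request:
{"op": "drive_tool", "data": {
  "series": [1,34,-23.4,-6,0,0,0,1,34,-23.4,-6,0,0,0,1,34,-23.4,-6,0,0,0,1,34,-23.4,-6,0,0,0,1,34,-23.4,-6,0,0,0,1,34,-23.4,-6,0,0,0,1,34,-23.4,-6,0,0,0,1,34,-23.4,-6,0,0,0,1,34,-23.4,0,0,0,0,1,34,-23.4,0,0,0,0,1,34,-23.4,0,0,0,0,1,34,-23.4,0,0,0,0],
  "force": 100
}}

```text
t: 1.7
eef_pos: [0.5166, -0.2346, 0.3013]
tool_rot: [0.0, 0.986, 0.169, -0.0]
contact_force: [0.5, -0.2, 0.4]
gripper_width: 1.001
```

Request:
{"op": "drive_tool", "data": {
  "series": [1,0,0,0,0,0,-0.15,1,0,0,0,0,0,-0.15,1,0,0,0,0,0,-0.15,1,0,0,0,0,0,-0.15,1,0,0,0,0,0,-0.15,1,0,0,0,0,0,-0.15,1,0,0,0,0,0,-0.15,1,0,0,0,0,0,-0.15,1,0,0,0,0,0,-0.15,1,0,0,0,0,0,-0.15,1,0,0,0,0,0,0,1,0,0,0,0,0,0]
}}

```text
t: 3.2
eef_pos: [0.516, -0.2357, 0.3012]
tool_rot: [-0.0, 0.607, 0.795, -0.0]
contact_force: [0.8, -0.1, -0.8]
gripper_width: 0.999
```

Run:
```python
from h import *
np.set_printoptions(precision=4,suppress=True)
o=bot.get_obs(); print(o['t'],o['q'],o['eef_pos'],o['tool_rot'])
c=cam('wrist'); cv2.imwrite('pics/wrist1.png',c[0]); print(-c[2].T@c[3],proj([[.516,-.2355,.218]],c))
```

```text
3.2 [ 0.6688  0.29   -0.4302  1.7376  0.1315  1.1426  0.4657] [ 0.516  -0.2357  0.3012] [-0.0001  0.6071  0.7946 -0.    ]
[ 0.4957 -0.1642  0.4218] [[330.1205 222.6774]]
```

View pics/wrist1.png

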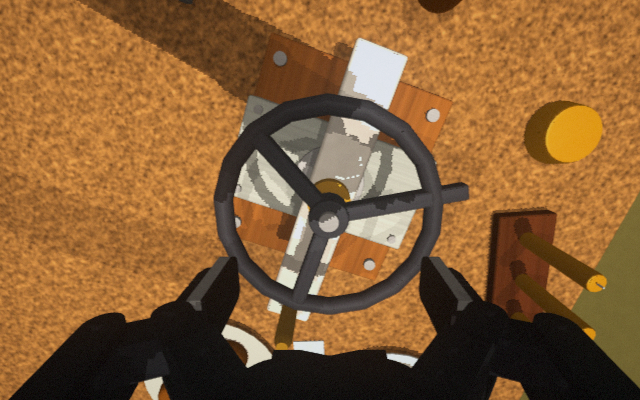

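Wrist view: the hub top is at (329,221), within 2 px of the projected estimate. The pointer tip is at about (467,191) and the post tip at about (283,347).

Request:
{"op": "drive_tool", "data": {
  "series": [1,0,0,0,0,0,-0.15,1,0,0,0,0,0,-0.15,1,0,0,0,0,0,-0.15,1,0,0,0,0,0,-0.15,1,0,0,0,0,0,0]
}}

```text
t: 3.88
eef_pos: [0.516, -0.2357, 0.3012]
tool_rot: [-0.0, 0.345, 0.939, 0.0]
contact_force: [-0.3, 0.2, -0.4]
gripper_width: 1.001
```

Run:
```python
from h import *
np.set_printoptions(precision=4,suppress=True)
print(bot.get_obs()['q'],bot.get_obs()['eef_pos'])
c=cam('wrist'); cv2.imwrite('pics/wrist2.png',c[0])
t=cam('top');s=cam('scene')
# brass post: triangulate tip from top & scene crop readings
for n,cc,p in (('top',t,(469.5,207.4)),('scene',s,(254,117))): print(n,onplane(p,cc,.21))
# hub top, fit circle radius 15 bright-ish disk in wrist image
P=proj([[.516,-.2355,.218]],c)[0]; print('hub px',P)
u,v=P.astype(int); cv2.imwrite('pics/hubcrop.png',cv2.resize(c[0][v-30:v+30,u-30:u+30],None,fx=6,fy=6))
```

```text
[ 0.746   0.3038 -0.5281  1.7324  0.1658  1.15    1.0361] [ 0.516  -0.2357  0.3012]
top [[ 0.5044 -0.3533  0.21  ]]
scene [[ 0.5094 -0.3498  0.21  ]]
hub px [328.5884 222.7904]
```

View pics/wrist2.png

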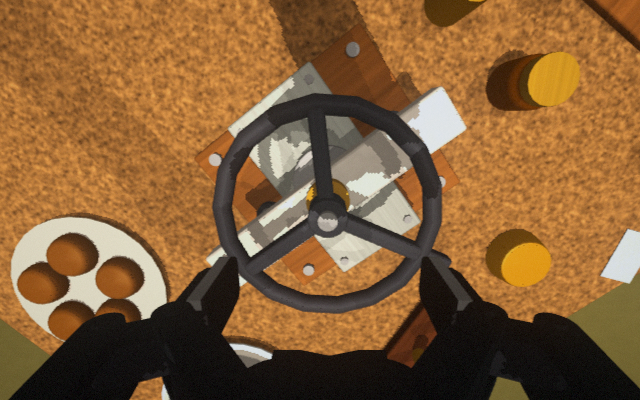

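Request:
{"op": "drive_tool", "data": {
  "series": [0.3,0,0,20,0,0,0,0.3,0,0,20,0,0,0,0.3,0,0,15,0,0,0,0.3,0,0,10,0,0,0,0.3,0,0,4,0,0,0,0.3,0,0,0,0,0,0]
}}

```text
t: 4.78
eef_pos: [0.5162, -0.2357, 0.2324]
tool_rot: [0.0, 0.344, 0.939, 0.0]
contact_force: [-0.3, 0.0, -1.5]
gripper_width: 0.649
```

Request:
{"op": "drive_tool", "data": {
  "series": [-1,0,0,0,0,0,0,-1,0,0,0,0,0,0,-1,0,0,0,0,0,0,-1,0,0,0,0,0,0,-1,0,0,0,0,0,0,-1,0,0,0,0,0,0]
}}

```text
t: 5.52
eef_pos: [0.5179, -0.2366, 0.2351]
tool_rot: [0.003, 0.344, 0.939, -0.0]
contact_force: [-1.2, -1.0, 11.7]
gripper_width: 0.001
```

The fingers closed over the hub's top edge and slipped off, so the hub gives too little to hold. I'm switching to a rim grasp midway between spokes.

Request:
{"op": "drive_tool", "data": {
  "series": [0,0,0,0,0,0,0,0,0,0,-25,0,0,0,0,0,0,-25,0,0,0,0,22.8,33,0,0,0,0,0,22.8,33,0,0,0,0,0,0,0,0,0,0,-0.15,0,0,0,0,0,0,-0.15,0,0,0,0,0,0,-0.15,0,0,0,0,0,0,-0.15,0,0,0,0,0,0,0,0,0,0,0,0,0,0]
}}

```text
t: 6.9
eef_pos: [0.5239, -0.1559, 0.2825]
tool_rot: [0.0, 0.052, 0.999, -0.0]
contact_force: [-0.5, 0.8, -0.8]
gripper_width: 0.501
```

```bash
cat > m.py <<'E'
from h import *
np.set_printoptions(precision=4,suppress=True)
def ptr(n,w=(0.091,.103),ctr=None,thr=95):
    c=cam(n); g=c[0].astype(int).max(2); ys,xs=np.nonzero(g<thr)
    P=onplane(np.c_[xs,ys],c,.2)[:,:2]; d=P-ctr; r=np.hypot(*d.T); a=np.degrees(np.arctan2(d[:,1],d[:,0]))
    h,_=np.histogram(a[(r>.03)&(r<.066)],72,(-180,180)); return c,[(int(-180+5*i),int(x)) for i,x in enumerate(h) if x>8]
E
python3 - <<'E'
from m import *
o=bot.get_obs(); print(o['t'],o['q'],o['eef_pos'],o['tool_rot'],o['gripper_width'])
c,a=ptr('top',ctr=[.514,-.2373]); print(a)
c=cam('wrist'); cv2.imwrite('pics/wrist3.png',c[0])
print(proj([[.516,-.2355,.218]],c))
E
```

```text
6.9 [ 0.7243  0.3083 -0.669   1.7953  0.2118  1.1102  1.4494] [ 0.5239 -0.1559  0.2825] [ 0.0002  0.0524  0.9986 -0.0001] 0.5007915056483219
[(-180, 23), (30, 16), (35, 20), (40, 22), (45, 27), (50, 25), (55, 26), (60, 26), (65, 26), (70, 24), (75, 26), (80, 27), (85, 26), (90, 25), (95, 26), (100, 25), (105, 26), (110, 25), (115, 28), (120, 26), (125, 25), (130, 25), (135, 26), (140, 23), (145, 22), (150, 13), (160, 11), (165, 19), (170, 20), (175, 25)]
[[203.0581 232.9381]]
```

View pics/wrist3.png

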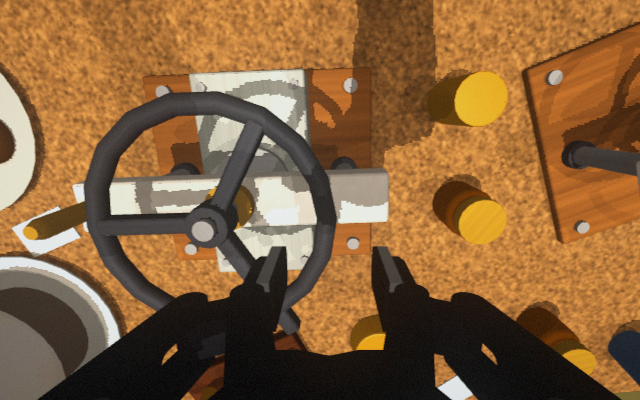

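The view shows the rim passing between the fingers at about (327,225), with spokes about 60° away to either side. I'll descend and grip.

Request:
{"op": "drive_tool", "data": {
  "series": [0,0,0,20,0,0,0,0,0,0,20,0,0,0,0,0,0,20,0,0,0,0,0,0,12,0,0,0,0,0,0,7.5,0,0,0,0,0,0,0,0,0,0],
  "force": 80
}}

```text
t: 7.75
eef_pos: [0.5238, -0.1558, 0.2027]
tool_rot: [-0.0, 0.051, 0.999, 0.0]
contact_force: [-0.1, -0.6, 0.1]
gripper_width: 0.498
```

Request:
{"op": "drive_tool", "data": {
  "series": [-1,0,0,0,0,0,0,-1,0,0,0,0,0,0,-1,0,0,0,0,0,0,-1,0,0,0,0,0,0]
}}

```text
t: 8.25
eef_pos: [0.5241, -0.1583, 0.2038]
tool_rot: [0.001, 0.052, 0.999, -0.002]
contact_force: [-0.9, -5.1, 2.5]
gripper_width: 0.142
```

Request:
{"op": "drive_tool", "data": {
  "series": [-1,0,-2,0,0,0,0,-1,-9.6,-0.6,0,0,0,0.12,-1,-9.6,-0.6,0,0,0,0.12,-1,-9.6,-0.6,0,0,0,0.12,-1,-9.6,-0.6,0,0,0,0.12,-1,-9.6,-0.6,0,0,0,0.12,-1,-9.6,-0.6,0,0,0,0.12,-1,0,0,0,0,0,0]
}}

```text
t: 9.25
eef_pos: [0.5743, -0.1837, 0.2038]
tool_rot: [0.0, 0.401, 0.916, -0.0]
contact_force: [-3.1, -1.8, 7.4]
gripper_width: 0.142
```

Run:
```python
from m import *
o=bot.get_obs(); print(o['t'],o['q'],o['eef_pos'],o['tool_rot'],o['contact_force'],o['torque'],o['gripper_width'])
p=o['eef_pos'][:2]
for h in ([.516,-.2355],[.515,-.2375],[.514,-.2373]): d=p-np.array(h); print(np.hypot(*d),np.degrees(np.arctan2(d[1],d[0])))
w,x,y,z=o['tool_rot']; print('toolx',np.degrees(2*np.arctan2(y,x)))
c=cam('scene'); cv2.imwrite('pics/s4.png',cv2.resize(c[0][70:230,190:350],None,fx=3,fy=3,interpolation=cv2.INTER_CUBIC))
```

```text
9.25 [ 0.5573  0.4502 -0.462   1.7579  0.2351  0.9882  0.7512] [ 0.5743 -0.1837  0.2038] [ 0.0001  0.4007  0.9162 -0.0003] [-3.1484 -1.8318  7.385 ] [-0.1715  0.802  -0.4049] 0.14155653685838646
0.07804147317349024 41.614821859283886
0.08012164971337232 42.20918389253553
0.08073214304541304 41.62723319434848
toolx 132.76096579447835
```

View pics/s4.png

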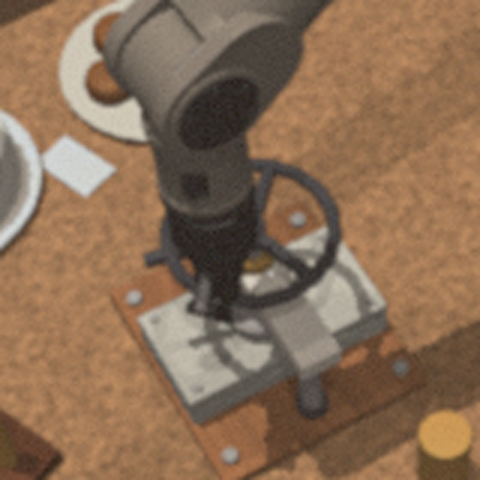

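The grip held and the pointer has moved round about 41°. I'll continue the arc.

Request:
{"op": "drive_tool", "data": {
  "series": [-1,-9.6,-0.6,0,0,0,0.12,-1,-9.6,-0.6,0,0,0,0.12,-1,-9.6,-0.6,0,0,0,0.12,-1,-9.6,-0.6,0,0,0,0.12,-1,-9.6,-0.6,0,0,0,0.12,-1,-9.6,-0.6,0,0,0,0.12,-1,-9.6,-0.6,0,0,0,0.12,-1,-9.6,-0.6,0,0,0,0.12,-1,-9.6,-0.6,0,0,0,0.12,-1,-9.6,-0.6,0,0,0,0.12,-1,0,0,0,0,0,0]
}}

```text
t: 10.68
eef_pos: [0.5872, -0.2718, 0.2038]
tool_rot: [-0.001, 0.848, 0.53, 0.0]
contact_force: [-4.2, 2.0, 7.7]
gripper_width: 0.146
```

Run:
```python
from m import *
o=bot.get_obs(); print(o['t'],o['q'],o['eef_pos'],o['contact_force'],o['torque'],o['gripper_width'])
p=o['eef_pos'][:2]
for h in ([.516,-.2355],[.515,-.2375]): d=p-np.array(h); print(np.hypot(*d),np.degrees(np.arctan2(d[1],d[0])))
w,x,y,z=o['tool_rot']; print('toolx',np.degrees(2*np.arctan2(y,x)))
c=cam('wrist'); cv2.imwrite('pics/w5.png',c[0])
```

```text
10.675 [ 0.4624  0.4851 -0.1711  1.6639  0.0928  1.0014 -0.192 ] [ 0.5872 -0.2718  0.2038] [-4.1647  1.9833  7.7334] [ 0.5843  0.9123 -0.3385] 0.14590421358703637
0.0799071914109163 -26.99949415994935
0.07992152168684086 -25.396292777884415
toolx 64.07221645490772
```

View pics/w5.png

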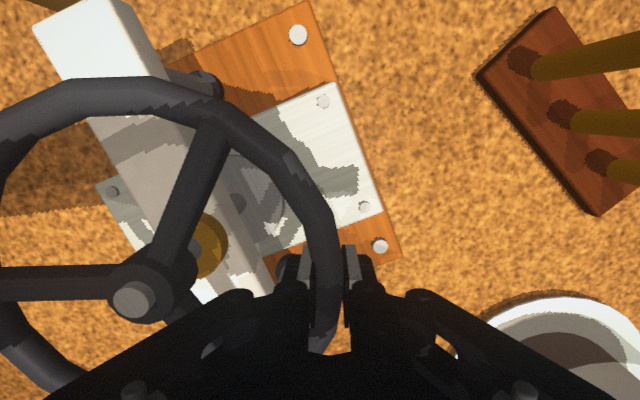

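Run:
```python
from m import *
A=[]
for n,(u,v,w) in {'top':(420,205,60),'scene':(273,148,50)}.items():
    c=cam(n); im=c[0][v-w:v+w,u-w:u+w]
    A.append(cv2.resize(im,(400,400),interpolation=cv2.INTER_CUBIC))
cv2.imwrite('pics/crop6.png',np.hstack(A))
c=cam('wrist')
h=onplane([132,299],c,.218)[0]; print(h)
for p in ([214,133],[5,284]): q=onplane(p,c,.207)[0]; d=q-h; print(np.hypot(*d[:2]),np.degrees(np.arctan2(d[1],d[0])))
```

```text
[ 0.5164 -0.2344  0.218 ]
0.07291401643034406 35.04283653704694
0.061593773815176174 154.00275984850947
```

View pics/crop6.png

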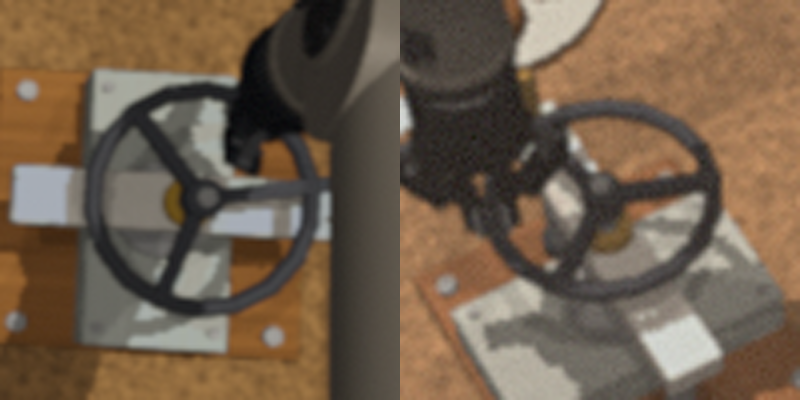

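Request:
{"op": "drive_tool", "data": {
  "series": [-1,-6.2,-0.3,0,0,0,0.078,-1,-6.2,-0.3,0,0,0,0.078,-1,0,0,0,0,0,0,0,0,0,0,0,0,0,0,0,0,0,0,0,0,0,0,0,0,0,0,0,0,0,0,-25,0,0,0,0,0,0,-30,0,0,0,0,0,0,-30,0,0,0,0,0,0,0,0,0,0]
}}

```text
t: 12.12
eef_pos: [0.5824, -0.284, 0.2905]
tool_rot: [0.002, 0.886, 0.463, 0.002]
contact_force: [-0.4, 0.3, -0.8]
gripper_width: 0.503
```

Request:
{"op": "drive_tool", "data": {
  "series": [0,30,40,0,0,0,0,0,30,40,0,0,0,0,0,30,40,0,0,0,0,0,0,40,0,0,0,0,0,0,0,0,0,0,0]
}}

```text
t: 12.75
eef_pos: [0.7645, -0.3017, 0.2835]
tool_rot: [-0.001, 0.886, 0.463, -0.002]
contact_force: [-0.2, -0.9, -0.5]
gripper_width: 0.5
```

Run:
```python
from m import *
o=bot.get_obs(); print(o['t'],o['q'],o['eef_pos'])
A=[]
for n,(u,v,w) in {'top':(420,205,60),'scene':(273,148,50)}.items():
    c=cam(n); im=c[0][v-w:v+w,u-w:u+w]
    A.append(cv2.resize(im,(400,400),interpolation=cv2.INTER_CUBIC))
cv2.imwrite('pics/crop7.png',np.hstack(A))
```

```text
12.75 [ 0.3567  0.7288 -0.113   1.0599  0.0775  1.3605 -0.3519] [ 0.7645 -0.3017  0.2835]
```

View pics/crop7.png

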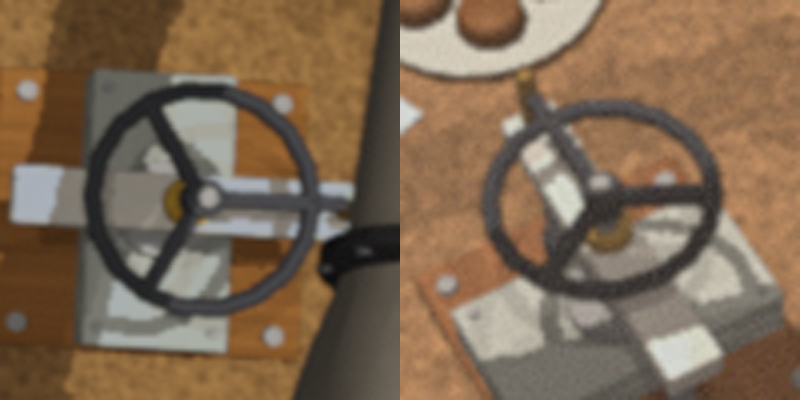

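The pointer now sits close to the post. I'll place the wrist camera over the pointer and post for a fine check.

Request:
{"op": "drive_tool", "data": {
  "series": [0,-36.3,-35,-8,0,0,0,0,-36.3,-35,-8,0,0,0,0,-36.3,-35,-8,0,0,0,0,-36.3,-35,-8,0,0,0,0,-36.3,-35,-8,0,0,0,0,-36.3,-35,-8,0,0,0,0,0,0,0,0,0,0,0,0,0,0,0,0,0]
}}

```text
t: 13.85
eef_pos: [0.4669, -0.359, 0.3363]
tool_rot: [0.0, 0.886, 0.464, 0.0]
contact_force: [1.1, 0.4, -0.3]
gripper_width: 0.498
```

Run:
```python
from m import *
o=bot.get_obs(); print(o['t'],o['eef_pos'])
c=cam('wrist'); cv2.imwrite('pics/w8.png',c[0]); print(-c[2].T@c[3],c[1][0,0],proj([[.515,-.237,.218],[.507,-.34,.2],[.506,-.355,.21]],c))
np.savez('w8.npz',K=c[1],R=c[2],t=c[3])
```

```text
13.85 [ 0.4669 -0.359   0.3363]
[ 0.507  -0.2978  0.457 ] 307.60719212380735 [[287.8988  31.2326]
 [357.4498 156.4597]
 [367.6601 173.9983]]
```

View pics/w8.png

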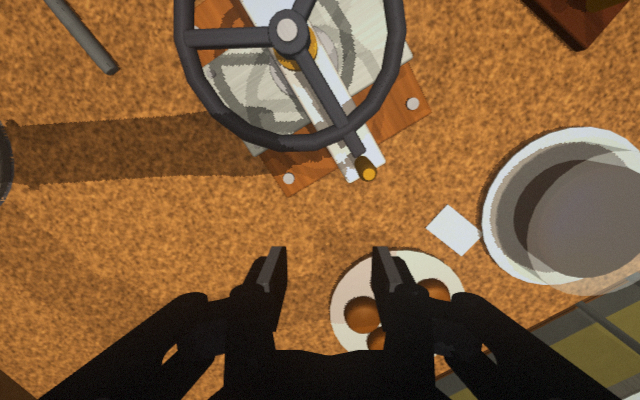

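Run:
```python
from m import *
im=cv2.imread('pics/w8.png'); z=np.load('w8.npz'); c=(im,z['K'],z['R'],z['t'])
hsv=cv2.cvtColor(im,cv2.COLOR_BGR2HSV); g=im.max(2)
def cen(m,u,v,w):
    ys,xs=np.nonzero(m[v-w:v+w,u-w:u+w]); return np.array([xs.mean()+u-w,ys.mean()+v-w]),len(xs)
hm,n1=cen((g>110)&(hsv[...,1]<60),287,30,11); pm,n2=cen((hsv[...,1]>170)&(g>150)&(hsv[...,0]<35),369,174,9)
print('hubtop',hm,n1,'posttip',pm,n2)
H=onplane(hm,c,.218)[0,:2]; P=onplane(pm,c,.21)[0,:2]
d=P-H; post=np.degrees(np.arctan2(d[1],d[0])); print(H,P,'dist',np.hypot(*d),'post',post)
for thr in (70,90):
  ys,xs=np.nonzero((g<thr)&(np.arange(400)[:,None]<230)); 
  for zz in (.203,.207):
    q=onplane(np.c_[xs,ys],c,zz)[:,:2]-H; r=np.hypot(*q.T); a=(np.degrees(np.arctan2(q[:,1],q[:,0]))-post+180)%360-180
    for lo,hi in ((.03,.068),(.09,.104)):
        m=(r>lo)&(r<hi); 
        print(thr,zz,lo,[(k,round(float(np.degrees(np.mean(np.sin(np.radians(s))))),2),int(len(s))) for k in (0,120,-120) for s in [(a[m]-k)[abs((a[m]-k))<14]] if len(s)>5])
```

```text
hubtop [286.6898  29.3422] 374 posttip [369.245  175.0927] 151
[ 0.515  -0.2356] [ 0.5066 -0.3565] dist 0.12120692126584343 post -93.99636489152995
70 0.203 0.03 [(0, -1.4, 171), (-120, 4.02, 415)]
70 0.203 0.09 [(0, -0.15, 42)]
70 0.207 0.03 [(0, -1.49, 173), (-120, 4.8, 423)]
70 0.207 0.09 [(0, -0.09, 41)]
90 0.203 0.03 [(0, 0.74, 784), (-120, 1.91, 1072)]
90 0.203 0.09 [(0, 0.53, 244)]
90 0.207 0.03 [(0, 0.65, 797), (-120, 2.92, 1084)]
90 0.207 0.09 [(0, 0.53, 239)]
```

Run:
```python
from m import *
im=cv2.imread('pics/w8.png'); z=np.load('w8.npz'); c=(im,z['K'],z['R'],z['t'])
hp=proj([[.515,-.2356,.2],[.5066,-.3565,.2]],c); s=6; u0,v0=270,15
A=cv2.resize(im[v0:v0+185//2+100,u0:u0+125],None,fx=3,fy=3,interpolation=cv2.INTER_NEAREST)
f=lambda p:tuple(int(round((a-b+.5)*3)) for a,b in zip(p,(u0,v0)))
cv2.line(A,f(hp[0]),f(hp[1]),(0,255,0),1)
t=cam('scene'); hs=proj([[.5165,-.2345,.2]],t)[0]
B=cv2.resize(t[0][105:175,235:305],(420,420),interpolation=cv2.INTER_CUBIC)
h=max(len(A),420); C=np.zeros((h,len(A[0])+420,3),np.uint8); C[:len(A),:len(A[0])]=A; C[:420,len(A[0]):]=B
cv2.imwrite('pics/z9.png',C); print(C.shape)
```

```text
(576, 795, 3)
```

View pics/z9.png

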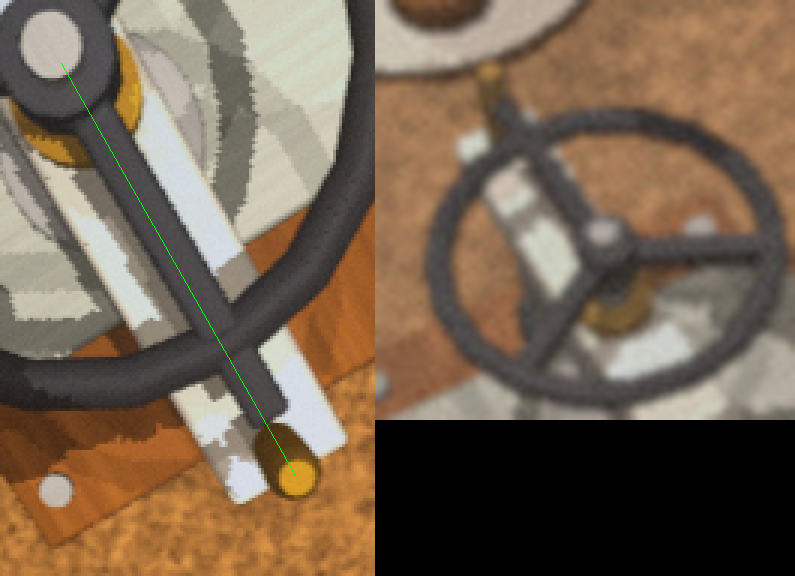

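```bash
python3 -c "
from station import bot
o=bot.get_obs(); print(o['t'],o['contact_force']); print(bot.hand_in())"
```

```text
13.95 [0.72085983 0.40683794 0.19550417]
the job is handed in; nothing more can be done
None
```

The loaded press's handwheel is wound clockwise about 119°, so its pointer lines up with the index post. I let go and handed the job in at 13.95 s.

- **How it was done:** My first try, gripping the hub, slipped off without visibly turning the wheel. I then gripped the rim between two spokes, and a single grasp covered the whole turn.
- **Alignment check:** A wrist picture taken from above after release puts the pointer about 0.5° short of the post. The estimates ranged from −1.5° to +0.7°, depending on the mask threshold and which part of the pointer I measured. The lower-threshold figures rest on few pixels. One of the other spokes gave 2–5° off, but I set that aside because shadow and the rim distort the mask there. The zoomed wrist crop also shows the pointer meeting the post.
- **Clear of the scene:** The arm ended above the scene with no contact force beyond sensor noise. I never went near the empty press.

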